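Clamp the glued key box

TASK

The pale end panels of the little wooden key box standing in the mail rack have just been glued. Stand the box upright on the bed of the steel clamp with its two end panels facing the two jaws, then turn the crank clockwise until the sliding jaw holds the box firmly against the fixed jaw. Let go, never tip the box over, and leave the jar in the rack and the other things on the console as they are.

Things in the scene. Friction and masses are not known exactly. Their poses are not given: they have to be found in the camera images.
- key_box: closed wooden box, dark sides, a pale panel at each end: 48 mm wide (its x), 68 mm long over the end panels (its y), 58 mm tall, about 0.2 kg. Origin: centre of its underside. It starts upright in one of the two rack slots, its length along the slot, so that there only the end panels can be gripped from above.
- rack: fixed low stainless mail rack, base 150 (x) x 125 (y) x 4 mm; three upright plates 3 mm thick, 110 mm long in x, 52 mm high, at y = -61, 0, 61 mm: two 58 mm wide slots along x, open at both ends and the top (centres y = +-30.5 mm, floor z = 4 mm). Origin: centre of its underside. The box stands in one slot, the jar in the other.
- clamp_bay (a point): centre of the bay between the jaws of the fixed steel clamp, on top of its bed (14 mm above the table): the middle of the box's underside belongs here. y points along the screw, from the fixed jaw to the crank. Bed: x +-40, y -75 to 172 mm. Gear housing below the crank: x +-30, y 110 to 170, top 72 mm above the table. The starting gap of 84 to 92 mm has no room for fingers at the end panels.
- fixed_jaw: fixed jaw of the clamp, 70 mm wide (x), 18 mm thick, 52 mm tall above the bed, its face at y = -46 mm. Its origin is on the table below the centre of the bay, its axes are the bay's.
- jaw: sliding jaw of the clamp, same width and height, 14 mm thick, on springs in front of the carriage that the crank drives (42 mm long behind the jaw's face); its face is at y = +46 mm in its own frame. Its origin is on the table below the bay's centre when the crank reads 0, and moves 4 mm along -y per rad of crank until it is stopped by the box.
- crank (a joint): crank angle in rad, 0 (open; knob at -x of the axis) to 9.4, growing clockwise seen from above, which closes the jaw 4 mm per rad. Starts at 0 to 2. The jaw has pushed the box onto the fixed jaw at about 6; the jaw is sprung, each rad beyond adds 8 N, 7 to 8.5 is firm. Friction keeps the crank where it is left. Turning takes 3 to 5 N at the knob.
- crank_axis (a point): point on the crank's upright axis, 115 mm above the table, at the height of the knob's grip point, 140 mm along +y from the bay's centre; same orientation as the clamp.
- crank_knob (a point): grip point of the crank's upright black knob, a cylinder 22 mm in diameter and 45 mm tall (89 to 134 mm above the table) that spins freely on its pin, 52 mm from the crank axis; the point lies on the knob's axis 115 mm above the table. The crank arm is below it, its top 88 mm above the table.
- jar: bystander: closed glass jar with a steel twist cap, 48 mm diameter, 68 mm tall, in the other rack slot. Origin: centre of its underside.
- dish: bystander: teal ceramic dish holding two keys, 120 mm diameter, 26 mm tall. Origin: centre of its underside.
- compact: bystander: closed round rose gold compact mirror, 72 mm diameter, 15 mm thick, lying flat. Origin: centre of its underside.
- hair_clip: bystander: black plastic hair clip, 85 x 30 x 18 mm, lying along its x. Origin: centre of its underside.
There are look-alikes about, which are no part of the job. Several things look just like the key_box: the one meant starts farthest from the robot's base.

How it is judged:
By the outcome, as a careful person would: the job done as asked, in the order asked, and still so for the second after the job is handed in, with the robot touching nothing.
It also fails if it takes over 72 s, if anything falls off the work surface, if the arm or the gripper's body presses on something with over 40 N, if the wrist force passes 120 N, or if a joint passes its speed limit or range.

ROBOT

A 7-joint arm with a two-finger parallel gripper is mounted at the origin on the work surface. World frame = base frame: x ahead of the robot, y to its left, z up, the work surface at z = 0. Lengths are in m, angles in rad, forces in N, time in s.
With the tool pointing down it reaches from about 0.35 to 0.9 m from the base axis. Payload 8.1 kg.
Tool frame: the origin (TCP) lies at the very end of the fingers, on their centre line; the grasp point (between the pads) lies 19 mm behind it; z points along the fingers, y is the line along which they close (so a half turn about z gives the same grasp; the last joint's range is limited). The gripper opens to 92 mm and grips with 3 to 60 N. Pads are 19 mm wide; open, the fingers measure 130 mm over their backs; the gripper's body (75 mm by 190 mm) begins 47 mm behind the grasp point.
Start: joints at [1.231, 0.434, 0.025, 1.573, -0.012, 1.134, -0.075], TCP at [0.147, -0.608, 0.227] pointing down, gripper open.
Joint ranges: [-2.62, 2.62], [-0.44, 2.09], [-1.27, 1.32], [0.08, 2.57], [-1.32, 4.46], [0.12, 2], [-2.74, 2.74]. Speed limits (rad/s): [2.22, 2.22, 3.01, 3.01, 3.14, 3.14, 3.14].

INTERFACE

Orientations are given as a rotation vector (axis times angle).
In Python, from cell import observe, get_image, sign_off, find_in, trace, place_of gives the robot as it stands. The module is installed in compiled form; this text tells all that it offers.
- The arm moves only by the shell command python3 -m handwheel 'ROWS' [OPENING] [FORCE]. ROWS is JSON, a list of rows, each a list of 6 numbers: the shift along the tool's x, y, z each as a share of 0.02 m, from -1 to 1, then the turn, a rotation vector about the tool's x, y, z each as a share of 4 degrees, from -1 to 1. A call has 1 to 8 rows; each row shifts and turns the commanded pose from where the row before left it, along the tool's axes as they then stand; what a row does not reach is not made up. A row lasts 1/12 s, in which the tool goes at most 41.7 mm and 7.16 degrees, less where a joint would pass 70% of its speed; a pose out of reach is approached as far as the arm can. A call with a number of a shift or a turn outside -1 to 1 is refused whole. A call with a gripper value outside its range is refused whole. OPENING is the opening, from 0 (shut) to 1 (fully open), set as the call begins (- or left out, the last holds). The fingers move at their own pace and stop on an object; FORCE is the grip in N (left out, the last holds). Time passes only in rows, so rows that do not move let the fingers close. It gives the time, the measured TCP pose, the force, the opening and the grip force at its end, in the units of the state.
- observe(): the state, without advancing time (a new reading comes with each control period).
- get_image(name): name is "side" or "top" or "wrist"; returns a dict with "image" (480x640x3 uint8, red, green, blue), "fx", "fy", "cx", "cy" (pixels), "position" and "orientation" of the camera in the world. Camera axes: x right, y down, z forward; pixel columns grow to the right and rows downward; lengths in m; the calibration is good to about 2 mm. A picture is of the moment at which its call begins. There is no depth.
- sign_off(): hands the job in; it is judged then, once.
Trained networks look in the newest picture that a camera, given by its name, has taken for a name from the list of things; names that differ only in an ending like _2 or _b are one class to them, and where a whole thing is asked for, a point or a joint stands for the part that bears it (a point fixed in the world has none). Each returns a list of dicts, best first, with "score" (0 to 1); they miss things now and then, are a little off and sometimes report something else, mostly with a low value. They report only what shows in the picture. A call takes as long as a camera call. They do not tell look-alikes from the thing itself.
- find_in(label, camera): "rect" ([centre column, centre row, width, height] as shares, 0 to 1, of the picture: columns of its width, rows of its height, round what is visible of it).
- trace(label, camera): "region" (480x640 bool, what is visible of it) and "rect" ([centre column, centre row, width, height] as shares, 0 to 1, of the picture: columns of its width, rows of its height, round what is visible of it).
- place_of(label, camera): "point" ([column, row] as shares, 0 to 1, of the picture: columns of its width, rows of its height: a listed point, or the origin of a listed thing).
The state is a dict: "clock": time; "joints": joint angles; "dq": joint speeds; "joint_efforts": joint torques, N m; "position": TCP position; "ee_rot": TCP orientation; "force": force on the tool from outside, world axes, zero at the start; "ft_torque": the same for the moment, N m; "width": opening from 0.0 (shut) to 1.0 (fully open); "gripper_force": force on a finger pad.
Only numpy, scipy, OpenCV 4.12 (cv2) and the standard library are available. Lean on these libraries where they do the work, as an engineer would, in place of code of your own. Each camera call takes 0.05 s, during which the arm holds its last target. There are 200 camera calls.

## Working session

There is one attempt and no reset: what is moved stays moved. The work goes in short steps, Python scripts to look and compute and a shell command to move; the robot and the scene stay as the last step left them, time stands still between calls to the robot, and variables do not carry over. Pictures are saved under pics/ and viewed, at most 10 in all, crops included, and the job is handed in when it is done.

```bash
mkdir -p pics; cat > h.py <<'E'
import numpy as np, cv2
from scipy.spatial.transform import Rotation as R
from cell import *
def cam(n):
    d=get_image(n); d['R']=None
    o=np.array(d['orientation'],float)
    d['R']=R.from_rotvec(o).as_matrix() if o.shape==(3,) else (o if o.shape==(3,3) else R.from_quat(o).as_matrix())
    return d
def ray(d,u,v,z):
    r=d['R']@np.array([(u-d['cx'])/d['fx'],(v-d['cy'])/d['fy'],1.]); p=np.array(d['position'])
    return p+r*(z-p[2])/r[2]
def proj(d,P):
    c=d['R'].T@(np.array(P)-d['position']); return np.array([d['fx']*c[0]/c[2]+d['cx'],d['fy']*c[1]/c[2]+d['cy']])
def save(d,n): cv2.imwrite('pics/'+n+'.png',d['image'][:,:,::-1])
E
python3 - <<'E'
from h import *
s=observe(); print({k:np.round(v,3) for k,v in s.items()})
for n in('top','side'):
    d=cam(n); save(d,n+'0'); print(n,np.round(d['position'],3),np.round(d['orientation'],3),d['fx'],d['cx'],d['cy'])
    for l,z in(('key_box',0.004),('rack',0),('clamp_bay',.014),('fixed_jaw',0),('jaw',0),('crank_axis',.115),('crank_knob',.115),('jar',.004),('dish',0),('compact',0),('hair_clip',0)):
        for q in place_of(l,n)[:5]:
            u,v=q['point'][0]*640,q['point'][1]*480
            print(l,round(q['score'],2),round(u),round(v),np.round(ray(d,u,v,z),3))
E
```

```text
{'clock': np.float64(0.0), 'joints': array([ 1.231,  0.435,  0.025,  1.574, -0.012,  1.134, -0.075]), 'dq': array([ 0.001,  0.001,  0.003, -0.001,  0.001,  0.   , -0.001]), 'joint_efforts': array([ 1.0000e-03, -6.6785e+01,  9.8500e-01, -3.1446e+01, -6.1000e-02,
        4.3000e-02,  0.0000e+00]), 'position': array([ 0.146, -0.607,  0.226]), 'ee_rot': array([-3.118e+00, -3.710e-01,  1.000e-03]), 'force': array([-0.153,  0.103, -0.516]), 'ft_torque': array([-0.015, -0.001,  0.043]), 'gripper_force': np.float64(0.0), 'width': np.float64(1.006)}
top [ 0.339 -0.046  1.008] [-2.152  2.118 -0.213] 517.7066287712554 323.19249021721015 237.8231791244838
key_box 0.94 305 321 [ 0.36  -0.032  0.004]
key_box 0.79 422 371 [ 0.27  -0.254  0.004]
key_box 0.75 402 232 [ 0.537 -0.22   0.004]
key_box 0.62 422 310 [ 0.385 -0.257  0.004]
rack 0.68 419 231 [ 0.54  -0.254  0.   ]
clamp_bay 0.9 257 237 [0.519 0.067 0.014]
crank_axis 0.73 172 240 [0.495 0.203 0.115]
crank_knob 0.67 140 242 [0.489 0.258 0.115]
jar 0.96 435 237 [ 0.528 -0.284  0.004]
dish 0.63 312 117 [ 0.778 -0.036  0.   ]
compact 0.78 240 304 [0.391 0.095 0.   ]
hair_clip 0.86 362 177 [ 0.65  -0.139  0.   ]
side [ 0.169 -0.409  0.734] [-2.299  0.953 -0.343] 433.2108387202196 308.46809212886444 240.69581899066534
key_box 0.82 327 397 [ 0.375 -0.251  0.004]
key_box 0.78 370 328 [ 0.526 -0.219  0.004]
key_box 0.64 231 322 [ 0.349 -0.028  0.004]
rack 0.91 385 338 [ 0.531 -0.252  0.   ]
clamp_bay 0.64 266 243 [0.518 0.063 0.014]
fixed_jaw 0.73 263 247 [0.513 0.069 0.   ]
fixed_jaw 0.57 371 328 [ 0.529 -0.219  0.   ]
crank_axis 0.8 207 185 [0.487 0.198 0.115]
crank_knob 0.57 193 173 [0.485 0.248 0.115]
jar 0.84 397 353 [ 0.521 -0.286  0.004]
jar 0.51 205 275 [0.38  0.095 0.004]
dish 0.64 380 208 [ 0.783 -0.035  0.   ]
compact 0.95 206 277 [0.38  0.093 0.   ]
hair_clip 0.85 378 264 [ 0.653 -0.136  0.   ]
```

View pics/top0.png

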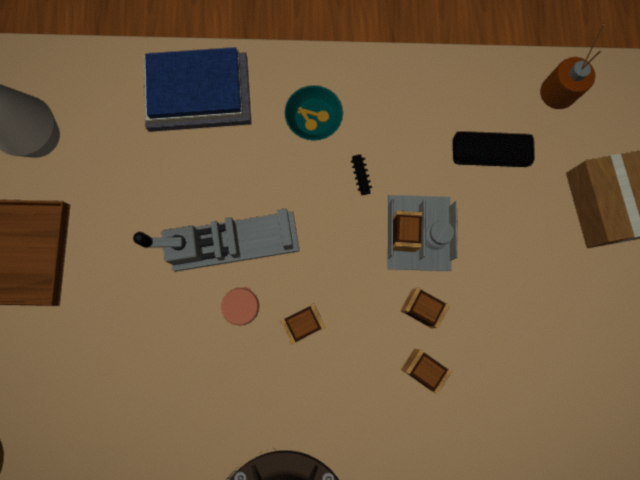

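View pics/side0.png

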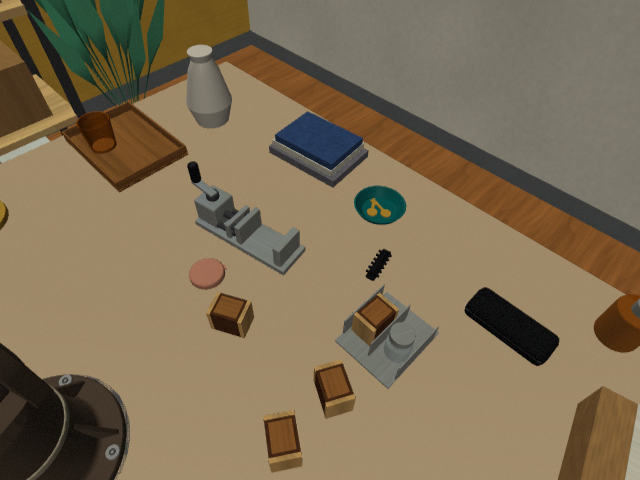

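```bash
cat >> h.py <<'E'
def frame(x,y,yaw,z=0):
    M=np.eye(4); M[:3,:3]=R.from_euler('z',yaw).as_matrix(); M[:3,3]=[x,y,z]; return M
def boxpts(M,lo,hi):
    c=np.array([[a,b,e,1] for a in(lo[0],hi[0]) for b in(lo[1],hi[1]) for e in(lo[2],hi[2])]); return (M@c.T).T[:,:3]
def wire(img,d,M,lo,hi,col,s=1,o=(0,0)):
    p=[((proj(d,q)-o)*s+s/2-.5) for q in boxpts(M,lo,hi)]
    for i in range(8):
        for b in(1,2,4):
            if not i&b: cv2.line(img,tuple(np.int32(p[i]*8)),tuple(np.int32(p[i|b]*8)),col,1,cv2.LINE_AA,3)
def drawall(img,d,rk,cl,bx,s,o):
    if rk is not None:
        M=frame(*rk); wire(img,d,M,(-.075,-.0625,0),(.075,.0625,.004),(0,255,255),s,o)
        for y in(-.061,0,.061): wire(img,d,M,(-.055,y-.0015,.004),(.055,y+.0015,.056),(0,255,255),s,o)
    if cl is not None:
        M=frame(*cl); wire(img,d,M,(-.04,-.075,0),(.04,.172,.014),(0,255,0),s,o); wire(img,d,M,(-.035,-.064,.014),(.035,-.046,.066),(0,255,0),s,o); wire(img,d,M,(-.03,.11,.014),(.03,.17,.072),(0,255,0),s,o)
    if bx is not None: wire(img,d,frame(*bx),(-.024,-.034,0),(.024,.034,.058),(0,0,255),s,o)
E
python3 - <<'E'
from h import *
from scipy.optimize import minimize
D={n:cam(n) for n in('top','side')}
T={}
for n in D:
    for l in('key_box','rack','fixed_jaw','jaw','crank_knob'):
        for q in trace(l,n)[:4]:
            r=q['region']; ys,xs=np.nonzero(r); print(n,l,round(q['score'],2),len(xs),np.round([xs.min(),xs.max(),ys.min(),ys.max()]))
            T.setdefault((n,l),[]).append(r)
def near(l,n,u,v): return next((r for r in T.get((n,l),[]) if r[v-3:v+4,u-3:u+4].any()),None)
def hull(d,pts):
    m=np.zeros((480*4,640*4),np.uint8); p=np.array([proj(d,q)*4+1.5 for q in pts]); cv2.fillConvexPoly(m,cv2.convexHull(np.int32(p.round())),1); return cv2.resize(m.astype(np.float32),(640,480),interpolation=cv2.INTER_AREA)
def fit(x0,parts,ms):
    def c(x):
        e=0
        for n,r in ms:
            m=np.zeros((480,640),np.float32)
            for lo,hi in parts: m=np.maximum(m,hull(D[n],boxpts(frame(*x),lo,hi)))
            e+=1-np.minimum(m,r).sum()/np.maximum(m,r).sum()
        return e/len(ms)
    S=np.array([x0]+[np.array(x0)+np.eye(3)[i]*[.01,.01,.1] for i in range(3)])
    q=minimize(c,x0,method='Nelder-Mead',options=dict(initial_simplex=S,maxiter=120)); return np.round(q.x,4),round(q.fun,3)
rk=((-.075,-.0625,0),(.075,.0625,.004)),*[((-.055,y-.0015,.004),(.055,y+.0015,.056)) for y in(-.061,0,.061)]
for n,(u,v),(ub,vb) in(('top',(395,260),(405,231)),('side',(385,360),(372,316))):
    r=near('rack',n,u,v); b=near('key_box',n,ub,vb)
    if b is not None: print(n,'box',fit([.532,-.22,1.55],[((-.024,-.034,.004),(.024,.034,.062))],[(n,b)]))
    if r is not None:
        w=cv2.morphologyEx(r.astype(np.uint8),cv2.MORPH_CLOSE,np.ones((3,3))); print(n,'rack',fit([.535,-.252,-.02],rk,[(n,w)]))
np.savez('T.npz',**{f'{k[0]}_{k[1]}_{i}':r for k,v in T.items() for i,r in enumerate(v)})
s=5;C=[]
for o,(w,h) in(((122,180),(180,110)),((375,185),(90,95))):
    im=cv2.resize(D['top']['image'][o[1]:o[1]+h,o[0]:o[0]+w,::-1],None,fx=s,fy=s,interpolation=cv2.INTER_CUBIC); im=cv2.convertScaleAbs(im,alpha=1.5)
    drawall(im,D['top'],(.537,-.253,0.),(.517,.066,.2),None,s,np.array(o)); C.append(im)
H=max(c.shape[0] for c in C)
o=cv2.hconcat([cv2.copyMakeBorder(c,0,H-c.shape[0],0,0,cv2.BORDER_CONSTANT) for c in C]); o=cv2.resize(o,None,fx=800/o.shape[1],fy=800/o.shape[1],interpolation=cv2.INTER_AREA)
rackside=cv2.resize(D['side']['image'][270:400,310:450,::-1],(280,260)); cs=D['side']; 
so=np.array((170,140)); a=cv2.resize(cs['image'][140:280,170:320,::-1],None,fx=2.1,fy=2.1,interpolation=cv2.INTER_CUBIC); drawall(a,cs,None,(.517,.066,.2),None,2.1,so)
so=np.array((310,270)); b=cv2.resize(cs['image'][270:400,310:450,::-1],None,fx=2.1,fy=2.1,interpolation=cv2.INTER_CUBIC); drawall(b,cs,(.537,-.253,0.),None,None,2.1,so)
p=np.zeros((600-0,800,3),np.uint8); hh=min(o.shape[0],300); p[:hh]=o[:hh]; p[300:300+min(300,a.shape[0]),:a.shape[1]]=a[:300]; p[300:300+b.shape[0],400:400+b.shape[1]]=b[:300]
cv2.imwrite('pics/crop1.png',p)
E
```

```text
top key_box 0.83 1189 [392 422 210 252]
top key_box 0.8 1176 [402 450 349 392]
top key_box 0.77 1026 [282 325 303 342]
top key_box 0.71 1145 [403 448 288 327]
top rack 0.62 3272 [387 457 194 270]
top fixed_jaw 0.74 424 [225 240 217 257]
top fixed_jaw 0.73 385 [278 292 209 249]
top jaw 0.9 468 [224 240 217 257]
top crank_knob 0.54 194 [134 152 232 246]
side key_box 0.85 1337 [352 397 293 344]
side key_box 0.64 1782 [314 355 359 418]
side key_box 0.62 1562 [206 253 292 337]
side key_box 0.56 1803 [264 301 411 471]
side rack 0.77 3295 [335 438 285 387]
side fixed_jaw 0.96 612 [274 300 227 265]
side jaw 0.79 596 [234 261 207 243]
side jaw 0.61 231 [187 201 161 183]
side crank_knob 0.52 191 [188 200 162 182]
top box (array([ 0.5327, -0.2224,  1.5343]), np.float64(0.063))
top rack (array([ 0.5383, -0.2534, -0.0048]), np.float64(0.371))
side box (array([ 0.5307, -0.221 ,  1.601 ]), np.float64(0.141))
side rack (array([ 0.5349, -0.2525, -0.0049]), np.float64(0.427))
```

View pics/crop1.png

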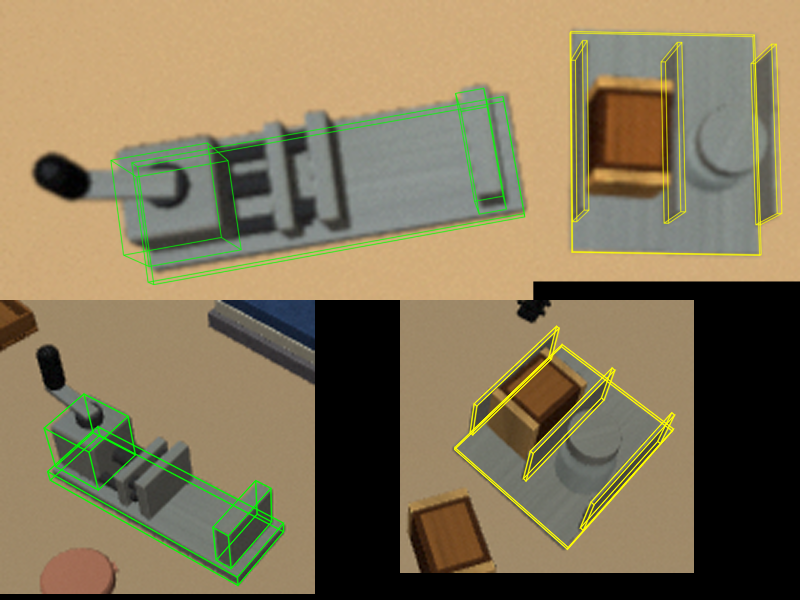

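The top crop shows four look-alike boxes at about (408,231), (426,307), (428,371) and (303,323) px. The one at (408,231) stands in the rack slot beside the jar and is 0.58 m from the base; the others are 0.46 m or less, so it is the key_box. The rack wireframe fits, but the clamp's yaw needs refining.

```bash
python3 - <<'E'
from h import *
from scipy.optimize import minimize
D={n:cam(n) for n in('top','side')}
K={}
for n,(u0,u1,v0,v1) in dict(top=(157,305,195,280),side=(190,320,185,280)).items():
    hsv=cv2.cvtColor(D[n]['image'],cv2.COLOR_RGB2HSV); m=np.zeros((480,640),np.uint8); m[v0:v1,u0:u1]=(hsv[v0:v1,u0:u1,1]<60); K[n]=(m,(u0,u1,v0,v1)); print(n,m.sum())
def hull(d,pts):
    m=np.zeros((480*4,640*4),np.uint8); p=np.array([proj(d,q)*4+1.5 for q in pts]); cv2.fillConvexPoly(m,cv2.convexHull(np.int32(p.round())),1); return cv2.resize(m.astype(np.float32),(640,480),interpolation=cv2.INTER_AREA)
def mk(x,n):
    M=frame(*x[:3]); o=-x[3]*.004
    P=[((-.04,-.075,0),(.04,.172,.014)),((-.035,-.064,.014),(.035,-.046,.066)),((-.03,.11,.014),(.03,.17,.072)),((-.035,.046+o,.014),(.035,.06+o,.066))]
    m=np.zeros((480,640),np.float32)
    for lo,hi in P: m=np.maximum(m,hull(D[n],boxpts(M,lo,hi)))
    u0,u1,v0,v1=K[n][1]; w=np.zeros_like(m); w[v0:v1,u0:u1]=m[v0:v1,u0:u1]; return w
def fit(ns):
    c=lambda x:sum(1-np.minimum(mk(x,n),K[n][0]).sum()/np.maximum(mk(x,n),K[n][0]).sum() for n in ns)
    x0=np.array([.518,.065,.17,1.6]); S=np.array([x0]+[x0+np.eye(4)[i]*[.008,.008,.05,.5] for i in range(4)])
    return minimize(c,x0,method='Nelder-Mead',options=dict(initial_simplex=S,maxiter=200))
for ns in(['top'],['side'],['top','side']):
    q=fit(ns); print(ns,np.round(q.x,4),round(q.fun,3)); M=frame(*q.x[:3]); print('axis',np.round(M@[0,.14,.115,1],3)[:2])
s=3.4;x=q.x
for n,o,(w,h) in(('top',(122,180),(185,105)),('side',(170,140),(150,140))):
    im=cv2.convertScaleAbs(cv2.resize(D[n]['image'][o[1]:o[1]+h,o[0]:o[0]+w,::-1],None,fx=s,fy=s,interpolation=cv2.INTER_CUBIC),alpha=1.4)
    drawall(im,D[n],None,x[:3],None,s,np.array(o)); wire(im,D[n],frame(*x[:3]),(-.035,.046-x[3]*.004,.014),(.035,.06-x[3]*.004,.066),(255,0,0),s,np.array(o))
    for th in(x[3],1.8):
        k=frame(*x[:3])@[-.052*np.cos(th),.14+.052*np.sin(th),.134,1]; cv2.circle(im,tuple(np.int32((proj(D[n],k[:3])-o)*s)),4,(0,0,255),1)
    cv2.imwrite(f'pics/c_{n}.png',im)
a,b=cv2.imread('pics/c_top.png'),cv2.imread('pics/c_side.png'); a=cv2.resize(a,None,fx=.7,fy=.7); b=cv2.resize(b,None,fx=.68,fy=.68)
p=np.zeros((max(a.shape[0],b.shape[0]),a.shape[1]+b.shape[1],3),np.uint8); p[:a.shape[0],:a.shape[1]]=a; p[:b.shape[0],a.shape[1]:]=b; cv2.imwrite('pics/crop2.png',p); print(p.shape)
st=observe(); Rt=R.from_rotvec(st['ee_rot']); g=np.array([.5325,-.222,.2]); print('tool',np.round(Rt.as_matrix(),3),'shift',np.round(Rt.inv().apply(g-st['position'])/.02,2))
E
```

```text
top 5518
side 4475
['top'] [0.5218 0.0648 0.1725 1.69  ] 0.054
axis [0.498 0.203]
['side'] [0.5193 0.0658 0.1771 1.2829] 0.065
axis [0.495 0.204]
['top', 'side'] [0.5205 0.0656 0.181  1.5485] 0.13
axis [0.495 0.203]
(324, 787, 3)
tool [[ 0.972  0.235  0.   ]
 [ 0.235 -0.972 -0.   ]
 [ 0.     0.    -1.   ]] shift [ 23.28 -14.22   1.34]
```

View pics/crop2.png

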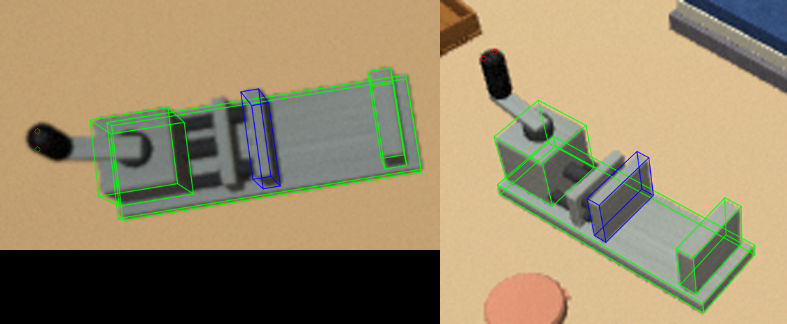

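Wireframes now match: clamp at (0.521, 0.065), yaw 0.176, crank about 1.65. The red key_box target is at (0.532,-0.222). I'll move above it.

```bash
python3 -m handwheel '[[0.97,-0.59,0,0,0,0],[0.97,-0.59,0,0,0,0],[0.97,-0.59,0,0,0,0],[0.97,-0.59,0,0,0,0],[0.97,-0.59,0,0,0,0],[0.97,-0.59,0,0,0,0],[0.97,-0.59,0,0,0,0],[0.97,-0.59,0,0,0,0]]' 1
python3 -m handwheel '[[0.97,-0.59,0,0,0,0],[0.97,-0.59,0,0,0,0],[0.97,-0.59,0,0,0,0],[0.97,-0.59,0,0,0,0],[0.97,-0.59,0,0,0,0],[0.97,-0.59,0,0,0,0],[0.97,-0.59,0,0,0,0],[0.97,-0.59,0,0,0,0]]' 1
python3 -m handwheel '[[0.97,-0.59,0,0,0,0],[0.97,-0.59,0,0,0,0],[0.97,-0.59,0,0,0,0],[0.97,-0.59,0,0,0,0],[0.97,-0.59,0,0,0,0],[0.97,-0.59,0,0,0,0],[0.97,-0.59,0,0,0,0],[0.97,-0.59,0,0,0,0]]' 1
```

```text
clock: 2.57
position: [0.276, -0.4786, 0.2269]
ee_rot: [3.119, 0.371, 0.0]
force: [-0.1, 0.2, -0.1]
width: 1.002
gripper_force: 0.0
clock: 3.23
position: [0.4048, -0.3504, 0.2269]
ee_rot: [3.119, 0.371, 0.0]
force: [-0.2, 1.3, -0.1]
width: 1.0
gripper_force: 0.0
clock: 3.9
position: [0.5335, -0.2223, 0.2268]
ee_rot: [3.119, 0.371, 0.0]
force: [-0.6, -0.5, -0.3]
width: 0.999
gripper_force: 0.0
```

```bash
python3 -m handwheel '[[0,0,0,0,0,-1],[0,0,0,0,0,-1],[0,0,0,0,0,-1],[0,0,0,0,0,-1],[0,0,0,0,0,-1],[0,0,0,0,0,-1],[0,0,0,0,0,-1],[0,0,0,0,0,-1]]'
python3 -m handwheel '[[0,0,0,0,0,-1],[0,0,0,0,0,-1],[0,0,0,0,0,-1],[0,0,0,0,0,-1],[0,0,0,0,0,-1],[0,0,0,0,0,-1],[0,0,0,0,0,-1],[0,0,0,0,0,-1]]'
python3 -m handwheel '[[0,0,0,0,0,-1],[0,0,0,0,0,-1],[0,0,0,0,0,-1],[0,0,0,0,0,-0.1],[0,0,0,0,0,0]]'
cat > m.py <<'E'
from h import *
import sys
def st(g=None,psi=None):
    s=observe(); Rt=R.from_rotvec(s['ee_rot']); M=Rt.as_matrix(); ps=np.degrees(np.arctan2(M[1,0],M[0,0]))
    print('t',round(float(s['clock']),2),'tcp',np.round(s['position'],4),'psi',round(ps,2),'tilt',np.round(M[:2,2],4),'F',np.round(s['force'],1),'w',round(float(s['width'])*92,1),'gf',round(float(s['gripper_force']),1),'q7',round(s['joints'][6],2))
    if g is not None: print('shift',np.round(Rt.inv().apply(np.array(g)-s['position'])/.02,2))
    if psi is not None: print('turn z',round(-(psi-ps)/4,2))
    return s
E
python3 - <<'E'
from m import *
st([.5325,-.222,.12],90)
d=cam('wrist'); save(d,'w1'); print(np.round(d['position'],3))
for l,z in(('key_box',.004),('jar',.004),('rack',0)):
    for q in place_of(l,'wrist')[:3]: print(l,round(q['score'],2),np.round(ray(d,q['point'][0]*640,q['point'][1]*480,z),4))
im=d['image'][:,:,::-1].copy(); drawall(im,d,(.537,-.253,0),None,(.5325,-.222,1.5708,.004),1,np.zeros(2)); cv2.imwrite('pics/w1.png',im)
E
```

```text
clock: 4.57
position: [0.5328, -0.2232, 0.2268]
ee_rot: [2.894, 1.221, -0.0]
force: [0.5, 0.4, 0.6]
width: 1.002
gripper_force: 0.0
clock: 5.23
position: [0.5328, -0.2232, 0.2268]
ee_rot: [2.446, 1.972, -0.0]
force: [1.1, 1.0, -0.3]
width: 0.998
gripper_force: 0.0
clock: 5.65
position: [0.5327, -0.2232, 0.2267]
ee_rot: [-2.224, -2.219, -0.0]
force: [0.1, -0.7, 0.4]
width: 1.005
gripper_force: 0.0
t 5.65 tcp [ 0.5327 -0.2232  0.2267] psi 89.86 tilt [-0.  0.] F [ 0.1 -0.7  0.4] w 92.5 gf 0.0 q7 0.12
shift [ 0.06 -0.01  5.34]
turn z -0.03
[ 0.533 -0.151  0.385]
key_box 0.86 [ 0.2765 -0.2487  0.004 ]
key_box 0.82 [ 0.3519 -0.0292  0.004 ]
key_box 0.65 [ 0.3883 -0.2548  0.004 ]
jar 0.73 [ 0.5206 -0.2802  0.004 ]
rack 0.77 [ 0.5415 -0.2547  0.    ]
```

View pics/w1.png

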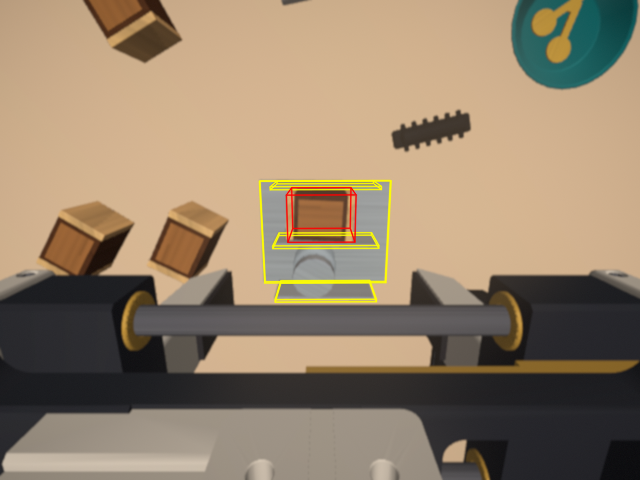

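The wrist view has the red box wire sitting on the key_box (about 322,215 px) and the rack wire on the rack. Descending to grip the end panels.

```bash
python3 -m handwheel '[[0.04,0,1,0,0,0],[0,0,1,0,0,0],[0,0,1,0,0,0],[0,0,1,0,0,0],[0,0,1,0,0,0],[0,0,1,0,0,0],[0,0,1,0,0,0],[0,0,0.9,0,0,0]]' | tail -5
python3 -m handwheel '[[0,0,0.8,0,0,0],[0,0,0.8,0,0,0],[0,0,0.7,0,0,0],[0,0,0.2,0,0,0],[0,0,0,0,0,0]]' | tail -5
python3 -m handwheel '[[0,0,0,0,0,0],[0,0,0,0,0,0],[0,0,0,0,0,0],[0,0,0,0,0,0],[0,0,0,0,0,0],[0,0,0,0,0,0]]' 0.65 20 
python3 -m handwheel '[[0,0,0,0,0,0],[0,0,0,0,0,0],[0,0,0,0,0,0]]' 0.65 20; python3 -c "
from m import *
st()"
```

```text
position: [0.5327, -0.2223, 0.0676]
ee_rot: [-2.223, -2.219, 0.0]
force: [0.9, -0.1, 0.4]
width: 0.999
gripper_force: 0.0
position: [0.5321, -0.222, 0.0178]
ee_rot: [-2.221, -2.219, 0.002]
force: [-0.5, 0.0, 0.3]
width: 1.003
gripper_force: 0.0
clock: 7.43
position: [0.5329, -0.2226, 0.0194]
ee_rot: [2.222, 2.22, -0.0]
force: [-2.0, -0.6, 6.2]
width: 0.746
gripper_force: 19.8
clock: 7.68
position: [0.5329, -0.2225, 0.0194]
ee_rot: [2.222, 2.22, -0.0]
force: [-1.7, 0.3, 6.4]
width: 0.746
gripper_force: 19.8
t 7.68 tcp [ 0.5329 -0.2225  0.0194] psi 89.95 tilt [ 0.0005 -0.0006] F [-1.7  0.3  6.4] w 68.7 gf 19.8 q7 -0.01
```

```bash
python3 -m handwheel '[[0,0,-0.3,0,0,0],[0,0,-0.6,0,0,0],[0,0,-0.9,0,0,0],[0,0,-0.9,0,0,0],[0,0,-0.9,0,0,0],[0,0,-0.9,0,0,0],[0,0,-0.7,0,0,0],[0,0,-0.3,0,0,0]]' - 20
python3 -m handwheel '[[0.5,-0.2,0,0,0,0],[0.9,-0.4,0,0,0,0],[0.9,-0.4,0,0,0,0],[0.9,-0.45,0,0,0,0],[0.9,-0.4,0,0,0,0],[0.9,-0.4,0,0,0,0],[0.6,-0.3,0,0,0,0],[0.3,-0.1,0,0,0,0]]' 
python3 -m handwheel '[[0,0,0,0,0,0.5],[0,0,0,0,0,1],[0,0,0,0,0,1],[0,0,0,0,0,1],[0,0,0,0,0,1],[0,0,0,0,0,1],[0,0,0,0,0,1],[0,0,0,0,0,1]]' | head -1
python3 -m handwheel '[[0,0,0,0,0,1],[0,0,0,0,0,1],[0,0,0,0,0,1],[0,0,0,0,0,1],[0,0,0,0,0,1],[0,0,0,0,0,1],[0,0,0,0,0,1],[0,0,0,0,0,1]]' | head -1
python3 -m handwheel '[[0,0,0,0,0,1],[0,0,0,0,0,1],[0,0,0,0,0,1],[0,0,0,0,0,1],[0,0,0,0,0,0.5],[0,0,0,0,0,0]]' | head -1
python3 - <<'E'
from m import *
s=st([.48,-.105,.0154],10.1)
n='top'; d=cam(n)
for q in trace('key_box',n)[:4]: print(np.round(np.array(q['rect'])*[640,480,640,480]),round(q['score'],2))
b=frame(*s['position'][:2],np.radians(100),s['position'][2]-.0154)
o=np.array((280,180)); im=cv2.convertScaleAbs(cv2.resize(d['image'][180:330,280:480,::-1],None,fx=2,fy=2),alpha=1.4); wire(im,d,b,(-.024,-.034,0),(.024,.034,.058),(0,0,255),2,o)
d=cam('side'); o=np.array((250,200)); i2=cv2.convertScaleAbs(cv2.resize(d['image'][200:350,250:450,::-1],None,fx=2,fy=2),alpha=1.4); wire(i2,d,b,(-.024,-.034,0),(.024,.034,.058),(0,0,255),2,o)
cv2.imwrite('pics/carry.png',cv2.hconcat([im,i2]))
E
```

```text
clock: 8.35
position: [0.5339, -0.2224, 0.1317]
ee_rot: [2.22, 2.219, 0.002]
force: [0.6, -0.2, -2.6]
width: 0.746
gripper_force: 19.8
clock: 9.02
position: [0.4781, -0.1019, 0.1282]
ee_rot: [-2.218, -2.222, 0.001]
force: [0.3, 0.4, -2.8]
width: 0.743
gripper_force: 19.8
clock: 9.68
clock: 10.35
clock: 10.85
t 10.85 tcp [ 0.4798 -0.1045  0.1284] psi 9.85 tilt [-0.0004 -0.0003] F [ 0.  -0.3 -2.4] w 68.5 gf 19.8 q7 -1.37
shift [0.01 0.02 5.65]
turn z -0.06
[302. 323.  40.  36.] 0.77
```

View pics/carry.png

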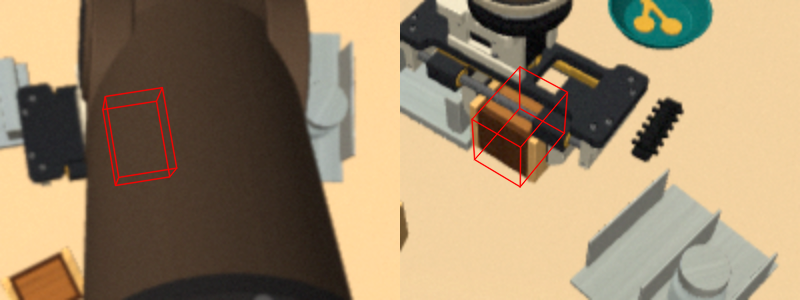

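The box hangs upright in the gripper (side crop about 510,140) over clear table. Setting it down, then re-gripping across the sides.

```bash
python3 -m handwheel '[[0,0,0.5,0,0,0],[0,0,0.9,0,0,0],[0,0,1,0,0,0],[0,0,1,0,0,0],[0,0,0.9,0,0,0],[0,0,0.7,0,0,0],[0,0,0.3,0,0,0],[0,0,0.2,0,0,0]]'
python3 -m handwheel '[[0,0,0.1,0,0,0],[0,0,0.04,0,0,0],[0,0,0,0,0,0],[0,0,0,0,0,0]]'
python3 -c "
from m import *
st([.48,-.105,.0154],10.1)"
```

```text
clock: 11.67
position: [0.4792, -0.1042, 0.0175]
ee_rot: [-3.129, -0.273, 0.003]
force: [0.1, -0.4, -2.1]
width: 0.742
gripper_force: 19.8
clock: 12.0
position: [0.4804, -0.1043, 0.0165]
ee_rot: [3.129, 0.273, 0.002]
force: [0.4, -0.9, -2.1]
width: 0.742
gripper_force: 19.8
t 12.0 tcp [ 0.4804 -0.1043  0.0165] psi 9.97 tilt [ 0.0012 -0.0002] F [ 0.4 -0.9 -2.1] w 68.3 gf 19.8 q7 -1.42
shift [-0.03  0.03  0.06]
turn z -0.03
```

```bash
python3 -m handwheel '[[0,0,0.06,0,0,0],[0,0,0,0,0,0],[0,0,0,0,0,0]]' | grep -A1 -E 'force|posi'
python3 -m handwheel '[[0,0,0,0,0,0],[0,0,0,0,0,0],[0,0,0,0,0,0],[0,0,0,0,0,0],[0,0,0,0,0,0]]' 1 20 | grep -E 'width|posi|^force'
python3 -m handwheel '[[0,0,-0.4,0,0,0],[0,0,-0.9,0,0,0],[0,0,-0.9,0,0,0],[0,0,-0.9,0,0,0],[0,0,-0.9,0,0,0],[0,0,-0.3,0,0,0]]' | grep -E 'width|posi|^force'
python3 -m handwheel '[[0,0,0,0,0,-1],[0,0,0,0,0,-1],[0,0,0,0,0,-1],[0,0,0,0,0,-1],[0,0,0,0,0,-1],[0,0,0,0,0,-1],[0,0,0,0,0,-1],[0,0,0,0,0,-1]]' | head -1
python3 -m handwheel '[[0,0,0,0,0,-1],[0,0,0,0,0,-1],[0,0,0,0,0,-1],[0,0,0,0,0,-1],[0,0,0,0,0,-1],[0,0,0,0,0,-1],[0,0,0,0,0,-1],[0,0,0,0,0,-1]]' | head -1
python3 -m handwheel '[[0,0,0,0,0,-1],[0,0,0,0,0,-1],[0,0,0,0,0,-1],[0,0,0,0,0,-1],[0,0,0,0,0,-1],[0,0,0,0,0,-1],[0,0,0,0,0,-0.5],[0,0,0,0,0,0]]' | head -1
python3 - <<'E'
from m import *
s=st([.4805,-.1045,.018],100.1)
n='side'; d=cam(n)
o=np.array((250,200)); b=frame(.4805,-.1045,np.radians(100))
im=cv2.convertScaleAbs(cv2.resize(d['image'][200:350,250:450,::-1],None,fx=2,fy=2),alpha=1.4); wire(im,d,b,(-.024,-.034,0),(.024,.034,.058),(0,0,255),2,o)
d=cam('wrist'); i2=cv2.resize(d['image'][:,:,::-1],(400,300)); wire(i2,d,b,(-.024,-.034,0),(.024,.034,.058),(0,0,255),.625,np.zeros(2))
cv2.imwrite('pics/regrip.png',cv2.hconcat([im,i2]))
E
```

```text
position: [0.4805, -0.1044, 0.0154]
ee_rot: [3.129, 0.273, 0.002]
force: [0.1, -0.9, 5.3]
width: 0.743
gripper_force: 19.8
position: [0.4798, -0.1042, 0.0146]
force: [-0.4, -0.3, 0.7]
width: 0.992
position: [0.4811, -0.1044, 0.1035]
force: [-0.1, -0.1, -1.0]
width: 0.999
clock: 13.83
clock: 14.5
clock: 15.17
t 15.17 tcp [ 0.4796 -0.1043  0.1005] psi 100.05 tilt [-0.0006  0.0001] F [ 0.3 -0.8  0.7] w 91.9 gf 0.0 q7 -0.03
shift [-0.02  0.05  4.13]
turn z -0.01
```

View pics/regrip.png

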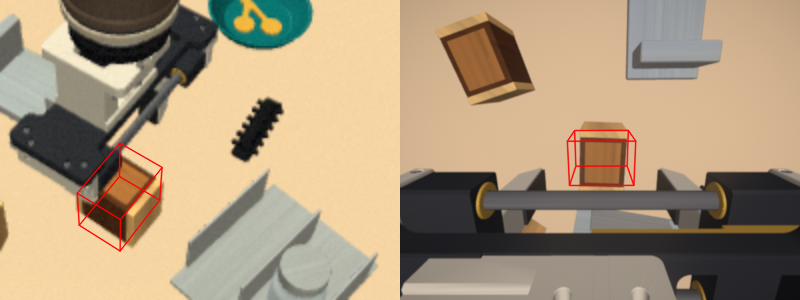

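The box stands upright. My red wire was drawn 90° off (box yaw is 10°, length along 100°), and with that corrected the centre and edges agree. Now gripping the dark sides.

```bash
python3 -m handwheel '[[0,0.04,0.5,0,0,0],[0,0,0.8,0,0,0],[0,0,0.8,0,0,0],[0,0,0.8,0,0,0],[0,0,0.7,0,0,0],[0,0,0.4,0,0,0],[0,0,0.1,0,0,0],[0,0,0,0,0,0]]' | grep -E 'width|posi|^force'
python3 -m handwheel '[[0,0,0,0,0,0],[0,0,0,0,0,0],[0,0,0,0,0,0],[0,0,0,0,0,0],[0,0,0,0,0,0],[0,0,0,0,0,0],[0,0,0,0,0,0],[0,0,0,0,0,0]]' 0.45 15 | grep -E 'width|posi|^force|grip'
python3 -m handwheel '[[0,0,-0.3,0,0,0],[0,0,-0.7,0,0,0],[0,0,-0.9,0,0,0],[0,0,-0.9,0,0,0],[0,0,-0.9,0,0,0],[0,0,-0.7,0,0,0],[0,0,-0.3,0,0,0],[0,0,0,0,0,0]]' | grep -E 'width|posi|^force|grip'
python3 - <<'E'
from m import *
s=st([.5207,.0653,.12],100.1)
d=cam('side'); save(d,'s4'); d=cam('wrist'); i2=d['image'][:,:,::-1].copy()
b=frame(*s['position'][:2],np.radians(10.1),s['position'][2]-.018)
wire(i2,d,b,(-.024,-.034,0),(.024,.034,.058),(0,0,255)); drawall(i2,d,None,(.5207,.0653,.176),None,1,np.zeros(2)); cv2.imwrite('pics/w5.png',i2)
for q in place_of('clamp_bay','wrist')[:2]: print(q['score'],ray(d,q['point'][0]*640,q['point'][1]*480,.014))
E
```

```text
position: [0.4803, -0.1039, 0.0181]
force: [-0.2, 0.6, -0.1]
width: 0.995
position: [0.4807, -0.1042, 0.0188]
force: [-0.4, -0.5, 2.1]
width: 0.527
gripper_force: 14.8
position: [0.4813, -0.1042, 0.114]
force: [-0.1, -0.1, -2.8]
width: 0.527
gripper_force: 14.8
t 17.27 tcp [ 0.4813 -0.1042  0.114 ] psi 99.95 tilt [ 0.0021 -0.0006] F [-0.1 -0.1 -2.8] w 48.4 gf 14.8 q7 -0.02
shift [ 8.01  3.4  -0.3 ]
turn z -0.04
0.68 [0.5214188 0.0636832 0.014    ]
```

View pics/w5.png

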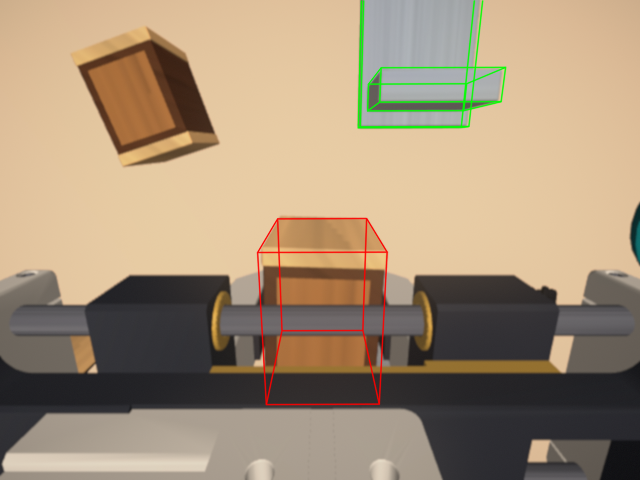

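Box and clamp wires match the wrist view to about 1 mm (fixed jaw at 435,90 px). Carrying over the bay.

```bash
python3 -m handwheel '[[0.4,0.2,0,0,0,0],[0.9,0.4,0,0,0,0],[1,0.4,0,0,0,0],[1,0.4,0,0,0,0],[1,0.4,0,0,0,0],[1,0.4,0,0,0,0],[0.9,0.4,0,0,0,0],[0.7,0.4,0,0,0,0]]' | grep -E 'width|posi|^force'
python3 -m handwheel '[[0.6,0.3,0,0,0,0],[0.3,0.1,0,0,0,0],[0.1,0,0,0,0,0],[0,0,0,0,0,0]]' | grep -E 'width|posi|^force|grip'
python3 - <<'E'
from m import *
s=st([.521,.0633,.0335],100.1)
b=frame(*s['position'][:2],np.radians(10.1),s['position'][2]-.0188)
C=[]
for n in('side','wrist'):
    d=cam(n); i2=d['image'][:,:,::-1].copy()
    wire(i2,d,b,(-.024,-.034,0),(.024,.034,.058),(0,0,255)); drawall(i2,d,None,(.5207,.0653,.176),None,1,np.zeros(2))
    C.append(cv2.resize(i2[120:340,150:350],(400,440)) if n=='side' else cv2.resize(i2[:440],(400,275)))
C[1]=cv2.copyMakeBorder(C[1],0,440-275,0,0,cv2.BORDER_CONSTANT)
cv2.imwrite('pics/bay6.png',cv2.hconcat(C))
E
```

```text
position: [0.5153, 0.045, 0.1119]
force: [0.7, 0.9, -2.6]
width: 0.526
position: [0.5197, 0.0637, 0.1122]
force: [0.5, -0.0, -2.2]
width: 0.528
gripper_force: 14.8
t 18.42 tcp [0.5197 0.0637 0.1122] psi 100.02 tilt [-0.0013 -0.0002] F [ 0.5 -0.  -2.2] w 48.6 gf 14.8 q7 -0.37
shift [-0.03  0.07  3.93]
turn z -0.02
```

View pics/bay6.png

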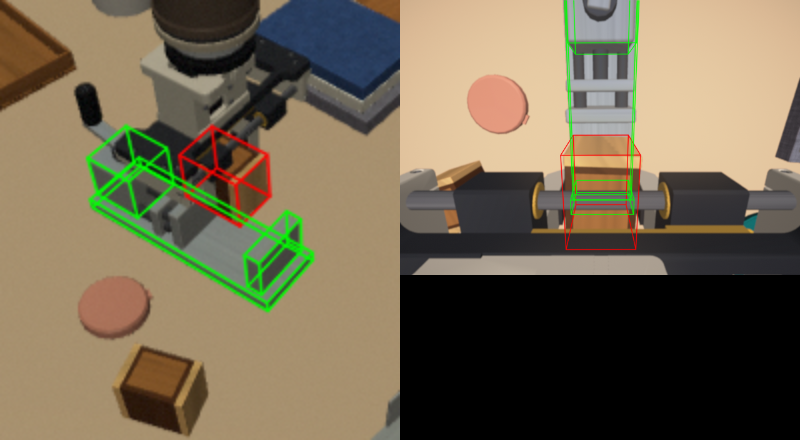

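Aligned over the bay: the clamp wire sits on the bed and jaws, and the box is clear of both jaws. Lowering.

```bash
python3 -m handwheel '[[0,0.05,0.4,0,0,0],[0,0,0.6,0,0,0],[0,0,0.6,0,0,0],[0,0,0.6,0,0,0],[0,0,0.5,0,0,0],[0,0,0.4,0,0,0],[0,0,0.3,0,0,0],[0,0,0.2,0,0,0]]' | grep -E 'width|posi|^force'
python3 -m handwheel '[[0,0,0.1,0,0,0],[0,0,0.1,0,0,0],[0,0,0.05,0,0,0],[0,0,0,0,0,0]]' | grep -E 'width|posi|^force|grip'
python3 -c "
from m import *
st([.521,.0633,.0328],100.1)"
```

```text
position: [0.5209, 0.0634, 0.0397]
force: [0.4, 0.9, -2.1]
width: 0.526
position: [0.5215, 0.0634, 0.0359]
force: [-0.5, 0.5, -2.3]
width: 0.529
gripper_force: 14.8
t 19.52 tcp [0.5215 0.0634 0.0359] psi 99.96 tilt [ 0.0005 -0.0001] F [-0.5  0.5 -2.3] w 48.7 gf 14.8 q7 -0.45
shift [-0.   -0.03  0.15]
turn z -0.03
```

```bash
python3 -m handwheel '[[0,0,0.06,0,0,0],[0,0,0.06,0,0,0],[0,0,0.05,0,0,0],[0,0,0,0,0,0]]' | grep -E 'width|posi|^force|grip'
python3 -m handwheel '[[0,0,0.03,0,0,0],[0,0,0,0,0,0]]' | grep -E 'width|posi|^force|grip'
python3 -m handwheel '[[0,0,0,0,0,0],[0,0,0,0,0,0],[0,0,0,0,0,0],[0,0,0,0,0,0],[0,0,0,0,0,0]]' 0.8 | grep -E 'width|posi|^force|grip'
python3 -m handwheel '[[0,0,-0.3,0,0,0],[0,0,-0.8,0,0,0],[0,0,-1,0,0,0],[0,0,-1,0,0,0],[0,0,-1,0,0,0],[0,0,-1,0,0,0],[0,0,-1,0,0,0],[0,0,-0.6,0,0,0]]' | grep -E 'width|posi|^force|grip'
python3 - <<'E'
from m import *
T=(.5207,.0653,.176)
C=[]
for n in('side','wrist'):
    d=cam(n); i2=d['image'][:,:,::-1].copy()
    for l in('crank_knob','crank_axis'):
        for q in place_of(l,n)[:2]:
            p=ray(d,q['point'][0]*640,q['point'][1]*480,.115); k=np.linalg.inv(frame(*T))@np.append(p,1); print(n,l,round(q['score'],2),np.round(p,4),'clamp',np.round(k,4)[:2],'th',round(np.arctan2(k[1]-.14,-k[0]),3))
    wire(i2,d,frame(.521,.0633,.176,.014),(-.024,-.034,0),(.024,.034,.058),(0,0,255)); drawall(i2,d,None,T,None,1,np.zeros(2))
    for th in(1.5,1.7):
        k=frame(*T)@[-.052*np.cos(th),.14+.052*np.sin(th),.134,1]; cv2.circle(i2,tuple(np.int32(proj(d,k[:3]))),3,(255,0,255),1)
    C.append(cv2.resize(i2[120:340,150:350],(400,440)) if n=='side' else cv2.resize(i2,(400,300)))
C[1]=cv2.copyMakeBorder(C[1],0,140,0,0,cv2.BORDER_CONSTANT)
cv2.imwrite('pics/bay7.png',cv2.hconcat(C)); 
th=1.6; k=frame(*T)@[-.052*np.cos(th),.14+.052*np.sin(th),.2,1]; print(k); st(k[:3],100.1)
E
```

```text
position: [0.5215, 0.0634, 0.0328]
force: [-1.0, -1.2, 4.1]
width: 0.524
gripper_force: 14.9
position: [0.5215, 0.0635, 0.0327]
force: [-4.2, -2.0, 12.4]
width: 0.531
gripper_force: 14.9
position: [0.5213, 0.0634, 0.0317]
force: [0.5, -0.1, -0.4]
width: 0.792
gripper_force: 0.0
position: [0.5219, 0.0639, 0.1682]
force: [0.3, -0.1, -0.9]
width: 0.796
gripper_force: 0.0
side crank_knob 0.47 [0.4805 0.2432 0.115 ] clamp [-0.0084  0.1822] th 1.374
side crank_knob 0.4 [ 0.4749 -0.2753  0.115 ] clamp [-0.1047 -0.3273] th -1.35
side crank_axis 0.59 [0.4849 0.2002 0.115 ] clamp [-0.0116  0.1391] th -0.078
side crank_axis 0.43 [ 0.4734 -0.0034  0.115 ] clamp [-0.0586 -0.0594] th -1.285
wrist crank_axis 0.89 [0.4969 0.2032 0.115 ] clamp [0.0007 0.14  ] th -3.095
[0.48858099 0.254578   0.2        1.        ]
t 21.4 tcp [0.5206 0.0632 0.1648] psi 99.97 tilt [-0.0015 -0.0003] F [ 0.5 -0.2 -0.5] w 73.5 gf 0.0 q7 -0.32
shift [ 9.7   0.08 -1.76]
turn z -0.03
```

View pics/bay7.png

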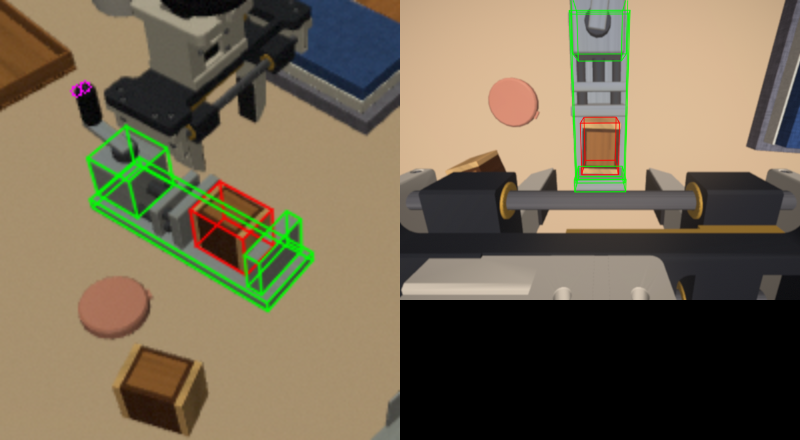

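The box stands upright in the bay between the jaws (side crop 230,225), and the knob lies in the predicted direction. I've used all 10 pictures, so numbers only from here. Moving toward the knob to measure it with the wrist camera.

```bash
python3 -m handwheel '[[0.3,0,-0.6,0,0,0],[0.7,0,-0.8,0,0,0],[0.8,0,-0.4,0,0,0],[0.8,0,0,0,0,0],[0.7,0,0,0,0,0],[0.3,0,0,0,0,0],[0.1,0,0,0,0,0],[0,0,0,0,0,0]]' 0.6 | grep -E 'width|posi'
python3 - <<'E'
from m import *
T=(.5207,.0653,.176)
for n in('wrist','side','top'):
    d=cam(n)
    for f in(place_of,trace):
      for l in('crank_knob','crank_axis','clamp_bay') if f is place_of else ('crank_knob',):
        for q in f(l,n)[:2]:
            c=q['point'] if f is place_of else q['rect'][:2]; z=.014 if l=='clamp_bay' else .115
            p=ray(d,c[0]*640,c[1]*480,z); k=np.linalg.inv(frame(*T))@np.append(p,1); print(n,f.__name__,l,round(q['score'],2),np.round(np.array(c)*[640,480]),np.round(p,4),'clamp',np.round(k,4)[:2],'th',round(np.arctan2(k[1]-.14,-k[0]),3), np.round(np.array(q['rect'][2:])*[640,480]) if f is trace else '')
    if n=='wrist':
        # knob top: dark disc silhouette
        for th in(1.4,1.6,1.8,2.0): print(th,[np.round(proj(d,(frame(*T)@[-.052*np.cos(th),.14+.052*np.sin(th),z,1])[:3])) for z in(.134,.115,.089)])
st()
E
```

```text
position: [0.5082, 0.1362, 0.201]
width: 0.604
wrist call crank_knob 0.79 [329.  71.] [0.493  0.2551 0.115 ] clamp [0.0059 0.1917] th 1.685 
wrist call crank_axis 0.69 [318. 151.] [0.4941 0.2023 0.115 ] clamp [-0.0022  0.1395] th -0.206 
wrist call crank_knob 0.94 [329.  72.] [0.4931 0.2545 0.115 ] clamp [0.0059 0.1911] th 1.687 [34. 50.]
1.4 [array([306.,  65.]), array([307.,  72.]), array([309.,  79.])]
1.6 [array([323.,  64.]), array([323.,  71.]), array([323.,  78.])]
1.8 [array([340.,  66.]), array([338.,  73.]), array([336.,  80.])]
2.0 [array([355.,  72.]), array([353.,  78.]), array([350.,  85.])]
side call crank_knob 0.63 [193. 174.] [0.4863 0.247  0.115 ] clamp [-0.0021  0.1849] th 1.524 
side call crank_knob 0.47 [263. 247.] [ 0.4591 -0.0057  0.115 ] clamp [-0.0731 -0.0591] th -1.219 
side call crank_axis 0.63 [209. 186.] [0.4862 0.1936 0.115 ] clamp [-0.0116  0.1323] th -0.585 
side call clamp_bay 0.74 [265. 243.] [0.5158 0.0649 0.014 ] clamp [-0.0048  0.0005] th -1.536 
side call clamp_bay 0.65 [191. 172.] [0.5377 0.3616 0.014 ] clamp [0.0687 0.2888] th 2.003 
side call crank_knob 0.5 [194. 174.] [0.4862 0.2445 0.115 ] clamp [-0.0026  0.1825] th 1.509 [11. 24.]
top call clamp_bay 0.63 [259. 235.] [0.5241 0.0615 0.014 ] clamp [ 0.0027 -0.0044] th -1.59 
t 22.82 tcp [0.5085 0.1363 0.2017] psi 99.96 tilt [ 0.0001 -0.0001] F [ 0.  -0.4 -0.2] w 55.3 gf 0.0 q7 -0.44
```

```bash
python3 -m handwheel '[[0.4,0,0,0,0,0],[0.9,0.06,0,0,0,0],[1,0.06,0,0,0,0],[1,0.06,0,0,0,0],[1,0.06,0,0,0,0],[0.8,0.05,0,0,0,0],[0.5,0,0,0,0,0],[0.3,0,0,0,0,0]]' | grep -E 'posi'
python3 - <<'E'
from m import *
T=(.5207,.0653,.176); F=frame(*T)
th=1.685; k=F@[-.052*np.cos(th),.14+.052*np.sin(th),.097,1]; st(k[:3],100.1)
d=cam('wrist')
print([(round(q['score'],2),np.round(ray(d,q['point'][0]*640,q['point'][1]*480,.115),4)) for q in place_of('crank_knob','wrist')[:2]],k)
E
```

```text
position: [0.4931, 0.2555, 0.2018]
t 23.48 tcp [0.4931 0.2555 0.2018] psi 100.08 tilt [-0.0002  0.0007] F [ 0.5 -0.7 -0.4] w 55.3 gf 0.0 q7 -0.67
shift [-0.03 -0.01  5.24]
turn z -0.0
[] [0.49297565 0.25503801 0.097      1.        ]
```

```bash
python3 -m handwheel '[[0,0,0.5,0,0,0],[0,0,0.8,0,0,0],[0,0,0.9,0,0,0],[0,0,0.9,0,0,0],[0,0,0.8,0,0,0],[0,0,0.7,0,0,0],[0,0,0.4,0,0,0],[0,0,0.2,0,0,0]]' | grep -E 'posi|^force'
python3 -m handwheel '[[0,0,0,0,0,0],[0,0,0,0,0,0],[0,0,0,0,0,0],[0,0,0,0,0,0],[0,0,0,0,0,0],[0,0,0,0,0,0]]' 0.1 30 | grep -E 'posi|force|width'
python3 - <<'E'
from m import *
s=st(); F=frame(.5207,.0653,.176); k=np.linalg.inv(F)@np.append(s['position'],1); th0=np.arctan2(k[1]-.14,-k[0]); print(k,th0,np.hypot(k[0],k[1]-.14))
th=1.685; n=0
M=R.from_rotvec(s['ee_rot']).as_matrix()
for i in range(30):
    t2=th+.2; g=F[:3,:3]@[.052*(np.cos(th)-np.cos(t2)),.052*(np.sin(t2)-np.sin(th)),0]; print(round(t2,2),np.round(M.T@g/.02,3)[:2]); th=t2
E
```

```text
position: [0.4934, 0.2519, 0.0961]
force: [0.4, -0.4, 0.1]
position: [0.4937, 0.2536, 0.0982]
force: [-1.2, -0.4, 3.7]
width: 0.233
gripper_force: 30.0
t 24.75 tcp [0.4937 0.2536 0.0982] psi 99.97 tilt [0.0003 0.    ] F [-1.2 -0.4  3.7] w 21.4 gf 30.0 q7 -0.75
[0.00643364 0.19013805 0.09815591 1.        ] 1.6984173871073005 0.050549143059322545
1.89 [-0.109  0.507]
2.08 [-0.208  0.476]
2.29 [-0.298  0.425]
2.49 [-0.377  0.357]
2.69 [-0.44   0.275]
2.89 [-0.486  0.182]
3.09 [-0.513  0.082]
3.29 [-0.519 -0.021]
3.49 [-0.504 -0.124]
3.69 [-0.469 -0.222]
3.89 [-0.416 -0.311]
4.09 [-0.346 -0.387]
4.29 [-0.262 -0.448]
4.49 [-0.168 -0.491]
4.69 [-0.067 -0.515]
4.89 [ 0.037 -0.518]
5.09 [ 0.139 -0.5  ]
5.29 [ 0.235 -0.463]
5.49 [ 0.323 -0.407]
5.69 [ 0.397 -0.335]
5.89 [ 0.456 -0.249]
6.09 [ 0.496 -0.154]
6.29 [ 0.517 -0.052]
6.49 [0.517 0.052]
6.69 [0.496 0.153]
6.89 [0.456 0.249]
7.09 [0.397 0.334]
7.29 [0.323 0.407]
7.49 [0.236 0.463]
7.69 [0.139 0.5  ]
```

Knob gripped (21.4 mm wide). Cranking clockwise.

```bash
python3 -m handwheel '[[-0.11,0.51,0,0,0,0],[-0.21,0.48,0,0,0,0],[-0.3,0.42,0,0,0,0],[-0.38,0.36,0,0,0,0],[-0.44,0.28,0,0,0,0],[-0.49,0.18,0,0,0,0],[-0.51,0.08,0,0,0,0],[-0.52,-0.02,0,0,0,0]]' | grep -E 'posi|force|width'
cat > k.py <<'E'
from m import *
s=st(); F=frame(.5207,.0653,.176); k=np.linalg.inv(F)@np.append(s['position'],1); th=np.arctan2(k[1]-.14,-k[0])%(2*np.pi); print('clamp',np.round(k[:3],4),'th',round(th,3),'r',round(np.hypot(k[0],k[1]-.14),4),'Fclamp',np.round(F[:3,:3].T@s['force'],1))
E
python3 k.py
```

```text
position: [0.5466, 0.2039, 0.0979]
force: [-11.9, 2.3, 8.4]
width: 0.233
gripper_force: 30.0
t 25.42 tcp [0.5466 0.2039 0.0979] psi 100.06 tilt [-0.0042  0.0001] F [-11.9   2.3   8.4] w 21.5 gf 30.0 q7 -0.62
clamp [0.0497 0.132  0.0979] th 3.301 r 0.0504 Fclamp [-11.4   4.4   8.4]
```

```bash
python3 -m handwheel '[[-0.5,-0.17,0,0,0,0],[-0.47,-0.24,0,0,0,0],[-0.42,-0.31,0,0,0,0],[-0.35,-0.39,0,0,0,0],[-0.26,-0.45,0,0,0,0],[-0.17,-0.49,0,0,0,0],[-0.07,-0.51,0,0,0,0],[0.04,-0.52,0,0,0,0]]' | grep -E 'posi|force|width'
python3 k.py
```

```text
position: [0.4966, 0.1495, 0.0982]
force: [2.8, 3.3, -1.6]
width: 0.232
gripper_force: 30.0
t 26.08 tcp [0.4966 0.1495 0.0982] psi 99.95 tilt [0.0022 0.0013] F [ 2.8  3.3 -1.6] w 21.4 gf 30.0 q7 -0.58
clamp [-0.0089  0.0871  0.0982] th 4.88 r 0.0536 Fclamp [ 3.3  2.8 -1.6]
```

```bash
python3 -m handwheel '[[0.14,-0.5,0,0,0,0],[0.24,-0.46,0,0,0,0],[0.32,-0.41,0,0,0,0],[0.4,-0.33,0,0,0,0],[0.46,-0.25,0,0,0,0],[0.5,-0.15,0,0,0,0],[0.52,-0.05,0,0,0,0],[0,0,0,0,0,0]]' | grep -E 'posi|force|width'
python3 k.py
```

```text
position: [0.4427, 0.1942, 0.098]
force: [-3.1, 1.7, 8.7]
width: 0.234
gripper_force: 30.0
t 26.75 tcp [0.4427 0.1942 0.098 ] psi 100.1 tilt [-0.0012 -0.0007] F [-3.1  1.7  8.7] w 21.6 gf 30.0 q7 -0.71
clamp [-0.0542  0.1406  0.098 ] th 0.011 r 0.0542 Fclamp [-2.7  2.2  8.7]
```

```bash
python3 -m handwheel '[[0.52,0.05,0,0,0,0],[0.5,0.15,0,0,0,0],[0.46,0.25,0,0,0,0],[0.4,0.33,0,0,0,0],[0.32,0.41,0,0,0,0],[0.24,0.46,0,0,0,0],[0.14,0.5,0,0,0,0],[0,0,0,0,0,0]]' | grep -E 'posi|force|width'
python3 k.py
```

```text
position: [0.4784, 0.2513, 0.098]
force: [2.9, -1.7, 8.4]
width: 0.231
gripper_force: 30.0
t 27.42 tcp [0.4784 0.2513 0.098 ] psi 99.97 tilt [-0.0002 -0.0012] F [ 2.9 -1.7  8.4] w 21.2 gf 30.0 q7 -0.77
clamp [-0.0091  0.1905  0.098 ] th 1.393 r 0.0513 Fclamp [ 2.6 -2.2  8.4]
```

```bash
python3 -m handwheel '[[0,0,0,0,0,0],[0,0,0,0,0,0],[0,0,0,0,0,0],[0,0,0,0,0,0],[0,0,0,0,0,0]]' 0.6 | grep -E 'posi|force|width'
python3 -m handwheel '[[0,0,-0.4,0,0,0],[0,0,-0.8,0,0,0],[0,0,-1,0,0,0],[0,0,-1,0,0,0],[0,0,-1,0,0,0],[0,0,-1,0,0,0],[0,0,-0.6,0,0,0],[0,0,0,0,0,0]]' | grep -E 'posi|force'
python3 -m handwheel '[[-0.5,0,-0.5,0,0,0],[-1,0,-0.5,0,0,0],[-1,0,-0.5,0,0,0],[-1,0,-0.5,0,0,0],[-1,0,0,0,0,0],[-1,0,0,0,0,0],[-1,0,0,0,0,0],[-1,0,0,0,0,0]]' | grep -E 'posi|force'
python3 -m handwheel '[[-1,0,0,0,0,0],[-1,0,0,0,0,0],[-1,0,0,0,0,0],[-0.5,0,0,0,0,0],[0,0,0,0,0,0],[0,0,0,0,0,0]]' | grep -E 'posi|force'
python3 - <<'E'
from m import *
F=np.linalg.inv(frame(.5207,.0653,.176)); st()
for n in('side','wrist'):
    d=cam(n); save(d,'end_'+n)
    for l,z in(('crank_knob',.115),('crank_axis',.115),('key_box',.014),('jaw',0),('fixed_jaw',0),('jar',.004),('compact',0),('dish',0),('hair_clip',0)):
        for q in place_of(l,n)[:4]:
            p=ray(d,q['point'][0]*640,q['point'][1]*480,z); k=F@np.append(p,1); 
            print(n,l,round(q['score'],2),np.round(p,3)[:2],'clamp',np.round(k,4)[:2])
    for q in trace('key_box',n):
        u,v=q['rect'][0]*640,q['rect'][1]*480; ex=[proj(d,c) for c in boxpts(np.linalg.inv(F)@frame(0,-.012,0,.014),(-.024,-.034,0),(.024,.034,.058))]; ex=np.array(ex)
        print(n,'rect',np.round(np.array(q['rect'])*[640,480,640,480]),'expect',np.round(np.r_[(ex.min(0)+ex.max(0))/2,np.ptp(ex,0)]))
E
```

```text
position: [0.4776, 0.2507, 0.0975]
force: [0.1, -0.7, 0.6]
width: 0.548
gripper_force: 0.0
position: [0.4792, 0.2519, 0.217]
force: [0.2, 0.2, 0.4]
gripper_force: 0.0
position: [0.5038, 0.1019, 0.2532]
force: [0.4, -0.4, -1.2]
gripper_force: 0.0
position: [0.516, 0.0345, 0.2534]
force: [0.2, 0.4, -0.5]
gripper_force: 0.0
t 29.67 tcp [0.516  0.0345 0.2534] psi 99.93 tilt [-0.0006  0.0004] F [ 0.2  0.4 -0.5] w 55.1 gf 0.0 q7 -0.18
side crank_knob 0.77 [0.475 0.242] clamp [-0.0141  0.1822]
side crank_axis 0.62 [0.485 0.197] clamp [-0.0117  0.1356]
side crank_axis 0.52 [0.476 0.249] clamp [-0.0119  0.1883]
side key_box 0.86 [ 0.35  -0.037] clamp [-0.1857 -0.0709]
side key_box 0.78 [ 0.377 -0.256] clamp [-0.1976 -0.2912]
side key_box 0.65 [0.522 0.057] clamp [ 0.0001 -0.0089]
side fixed_jaw 0.92 [0.515 0.068] clamp [-0.0049  0.0032]
side jar 0.94 [ 0.517 -0.283] clamp [-0.0648 -0.3423]
side compact 0.8 [0.379 0.092] clamp [-0.1351  0.0513]
side dish 0.65 [ 0.775 -0.032] clamp [ 0.2332 -0.1405]
side hair_clip 0.87 [ 0.654 -0.135] clamp [ 0.0965 -0.2208]
side rect [268. 233.  42.  39.] expect [269. 236.  42.  47.]
side rect [332. 389.  42.  56.] expect [269. 236.  42.  47.]
side rect [283. 440.  38.  66.] expect [269. 236.  42.  47.]
side rect [231. 318.  51.  48.] expect [269. 236.  42.  47.]
wrist crank_axis 0.61 [0.497 0.203] clamp [0.0004 0.1399]
wrist key_box 0.95 [ 0.357 -0.019] clamp [-0.1757 -0.0547]
wrist key_box 0.61 [0.524 0.057] clamp [ 0.0017 -0.0091]
wrist compact 0.94 [0.384 0.092] clamp [-0.1297  0.05  ]
wrist compact 0.61 [ 0.646 -0.134] clamp [ 0.0884 -0.2183]
wrist hair_clip 0.58 [ 0.649 -0.139] clamp [ 0.0904 -0.2233]
wrist hair_clip 0.4 [0.386 0.094] clamp [-0.1276  0.0518]
wrist rect [175. 237.  81.  75.] expect [331. 197.  48.  69.]
wrist rect [332. 197.  49.  72.] expect [331. 197.  48.  69.]
```

The box measures upright against the fixed jaw (wrist rect matches prediction to 1 px width, centre y about -10 mm). The crank is at about 7.7, the bystanders are unmoved, and the arm is clear. Handing in.

```bash
python3 -c "
from cell import sign_off
print(sign_off())"
```

```text
the job is handed in; nothing more can be done
None
```

The key box stands upright in the clamp, held against the fixed jaw with the crank at about 7.7 rad by my measurement, the gripper released and clear; the job was handed in at about 30 s, but no verdict came back.

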